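# Set the loose desk magnifier over its card

## Robot

A 6-joint arm with a two-finger parallel gripper is mounted at the origin on the work surface. World frame = base frame: x ahead of the robot, y to its left, z up, the work surface at z = 0. Lengths are in m, angles in rad, forces in N, time in s.
With the tool pointing down it reaches from about 0.225 to 0.875 m from the base axis. Payload 3.4 kg.
Tool frame: the origin (TCP) lies midway between the tips of the shut fingers; the grasp point (between the pads) lies 19 mm behind it; z points along the fingers, y is the line along which they close (so a half turn about z gives the same grasp; the last joint's range is limited). The gripper opens to 85 mm and grips with 20 to 120 N. Pads are 22 mm wide; open, the fingers measure 114 mm over their backs; the gripper's body (76 mm by 85 mm) begins 54 mm behind the grasp point. The pads swing forward as they close: fully open they stand 13 mm farther back than shut.
Start: joints at [1.195, 0.276, 1.505, -0, 1.361, -0.121], TCP at [0.145, 0.556, 0.231] pointing down, gripper open.
Joint ranges: [-2.89, 2.89], [-0.75, 2.08], [0.22, 2.7], [-1.18, 4.32], [0.11, 2.71], [-2.7, 2.7]. Speed limits (rad/s): [2.57, 2.57, 3.14, 3.14, 3.14, 3.14].

## Interface

Orientations are given as a unit quaternion [w, x, y, z].
In Python, from rig import * gives the robot as it stands.
- The arm moves only by the tool apply_moves, never from a script. Its argument "steps" is one flat list of numbers, 4 for each row, row after row: the shift along the world's x, y, z in cm, then the turn about the world's z in degrees. A call has 1 to 8 rows; each row is the pose to reach, as a shift and turn from the pose commanded when the call began; what a row does not reach only later rows make up. A row lasts 1/12 s, in which the tool goes at most 41.7 mm and 7.16 degrees, less where a joint would pass 70% of its speed; a pose out of reach is approached as far as the arm can. A call with a gripper value outside its range is refused whole. "jaw" is the closure in counts, from 0 (fully open) to 255 (shut), set as the call begins (left out, the last holds). The fingers move at their own pace and stop on an object; "newtons" is the grip in N (left out, the last holds). Time passes only in rows, so rows that repeat a pose let the fingers close. It gives the time, the measured TCP pose, the force, the opening and the grip force at its end, in the units of the state.
- get_state(): the state, without advancing time (a new reading comes with each control period).
- get_image(name): name is "scene" or "top"; returns the picture (480x640x3 uint8, red, green, blue); there is no depth.
- calibration(name): a dict with "fx", "fy", "cx", "cy" (pixels), "k1" (the pictures are not rectified: a ray, as slopes to the right and down, at radius r is drawn at 1 + k1 r^2 times it, then the intrinsics apply), "xyz" and "rotation" of the camera in the world. Camera axes: x right, y up, looking along -z (the intrinsics and any distortion apply to the point x, -y, -z); pixel columns grow to the right and rows downward; lengths in m; the calibration is good to about 2 mm. A picture is of the moment at which its call begins. calibration takes no time and is no camera call.
- sign_off(): hands the job in; it is judged then, once.
The state is a dict: "clock": time; "qpos": joint angles; "qd": joint speeds; "effort": joint torques, N m; "position": TCP position; "ee_rot": TCP orientation; "contact_force": force on the tool from outside, world axes, zero at the start; "moment": the same for the moment, N m; "width": finger opening in m; "gripper_force": force on a finger pad.
Only numpy, scipy, OpenCV 4.12 (cv2) and the standard library are available. Lean on these libraries where they do the work, as an engineer would, in place of code of your own. Each camera call takes 0.05 s, during which the arm holds its last target. There are 200 camera calls.

## Task

One of the two desk magnifiers is loose: its post stands proud of its socket and its lens is swung away from the card on its board. Press that tapered post fully down into its socket while turning it, so that it sinks and turns together (not first one and then the other), until the lens stands over its own card, then let go. Leave the other magnifier, which is already set, as it is.

Things in the scene. Friction and masses are not known exactly. Their poses are not given: they have to be found in the camera images.
- head (a point): Grip point on the loose post's vertical axis, in its upright flat steel block (30 mm along x, 14 thick along y, 36 tall; pinch across y): 12 mm below the block's top, 24 above the 26 mm round collar, 8 high. 113 mm above the desk at start, 98 when home. x points level to the lens (ring 84 mm across, 8 high, at collar height, centre 100 mm off the axis, on a 6 mm rod); z up.
- card (a point): Centre of the paper card (85 x 95 mm) on the loose magnifier's grey board (fixed, 215 x 120 x 12 mm), 13 mm above the desk. x points level away from the post's axis, 100 mm off on the -x side; z up. The lens is over the card when x of head and of card point alike. At start the lens is 1.0 to 1.35 rad anticlockwise from it, seen from above: turn clockwise. The post stops 0.6 rad past the card.
- post (a joint): How far the loose post is pushed into its socket: 0 at start (collar 15 mm above the socket, brass taper showing), 0.015 m fully home, collar resting on the dark round socket (38 mm across, top 66 mm above the desk). It is stiff and stays where left: 6 to 8 N to push down, 0.08 N m to turn.
- tight_lens (a point): Centre of the lens of the other, identical magnifier, already home (collar on its socket) and over its own card: leave it alone. Lens ring 84 mm across, 8 high, 70 mm above the desk. x points level away from its post, whose axis is 100 mm off on the -x side and whose steel block reaches 110 mm above the desk.

How it is judged:
By the outcome, as a careful person would: the job done as asked, in the order asked, and still so for the second after the job is handed in, with the robot touching nothing.
It also fails if it takes over 37 s, if anything falls off the work surface, if the arm or the gripper's body presses on something with over 40 N, if the wrist force passes 120 N, or if a joint passes its speed limit or range.

## Working session

There is one attempt and no reset: what is moved stays moved. The work goes in short steps, Python scripts to look and compute and a tool call to move; the robot and the scene stay as the last step left them, time stands still between calls to the robot, and variables do not carry over. Pictures are saved under pics/ and viewed, at most 10 in all, crops included, and the job is handed in when it is done.

Besides the shell and the picture viewer there is one more tool, called after "Call:" as name(argument=value, ...), one argument or row to a line, values as JSON. apply_moves: Moves the arm, as the interface text tells. Its arguments: {"type":"object","properties":{"steps":{"type":"array","items":{"type":"number"}},"jaw":{"type":"number"},"newtons":{"type":"number"}},"required":["steps"]}

```bash
mkdir -p pics; cat > h.py <<'E'
from rig import *
import numpy as np, cv2
def ray(name,u,v):
    c=calibration(name); xd=(u-c["cx"])/c["fx"]; yd=(v-c["cy"])/c["fy"]
    p=np.array([xd,yd])
    for _ in range(20): p=np.array([xd,yd])/(1+c["k1"]*(p@p))
    R=np.array(c["rotation"]).reshape(3,3)
    return np.array(c["xyz"]), R@np.array([p[0],-p[1],-1])
def at_z(name,u,v,z):
    o,d=ray(name,u,v); return o+d*(z-o[2])/d[2]
def px(name,P):
    c=calibration(name); R=np.array(c["rotation"]).reshape(3,3)
    q=R.T@(np.array(P)-np.array(c["xyz"])); p=np.array([q[0],-q[1]])/-q[2]
    p=p*(1+c["k1"]*(p@p)); return np.array([p[0]*c["fx"]+c["cx"],p[1]*c["fy"]+c["cy"]])
def save(name,f,crop=None,s=1):
    im=get_image(name)[:,:,::-1]
    if crop: x0,y0,x1,y1=crop; im=im[y0:y1,x0:x1]
    cv2.imwrite("pics/"+f,cv2.resize(im,None,fx=s,fy=s,interpolation=cv2.INTER_CUBIC))
E
python3 - <<'E'
from h import *
save("scene","s0.png"); save("top","t0.png")
for n in("scene","top"): print(calibration(n))
print(get_state())
E
```

```text
{'fx': 620.9176046708828, 'fy': 620.9176046708828, 'cx': 314.23880678064097, 'cy': 236.6535925007921, 'k1': -0.04864868704472619, 'xyz': array([ 1.15654678, -0.72788976,  0.86298206]), 'rotation': array([0.84365781, 0.4104515 , 0.14311877, 0.31510012])}
{'fx': 580.550051489337, 'fy': 580.550051489337, 'cx': 320.41492297044914, 'cy': 235.91981634911022, 'k1': 0.060302906869341664, 'xyz': array([0.491903  , 0.00999542, 1.10952326]), 'rotation': array([ 0.71035756,  0.02219505, -0.02925064, -0.70288258])}
{'clock': 0.1, 'qpos': array([ 1.19498323e+00,  2.76531768e-01,  1.50599349e+00,  1.66835007e-05,
        1.36067963e+00, -1.21004231e-01]), 'qd': array([ 5.16264526e-05, -4.42060600e-04, -3.54746542e-03,  9.12979328e-04,
        1.50514515e-03, -1.57264125e-04]), 'effort': array([ 7.14490016e-04, -4.17697978e+01, -2.46404278e+01, -1.00229090e-04,
        5.71572280e-03, -6.15276875e-06]), 'position': array([0.14476811, 0.5560068 , 0.23053139]), 'ee_rot': array([-2.06099792e-04,  1.27061734e-01,  9.91894483e-01, -7.79367401e-04]), 'contact_force': array([-0.3322055 , -0.84427172, -0.4227418 ]), 'moment': array([ 0.02972017, -0.0469182 ,  0.00462474]), 'gripper_force': 0.0, 'width': 0.08538690091635663}
```

View pics/t0.png

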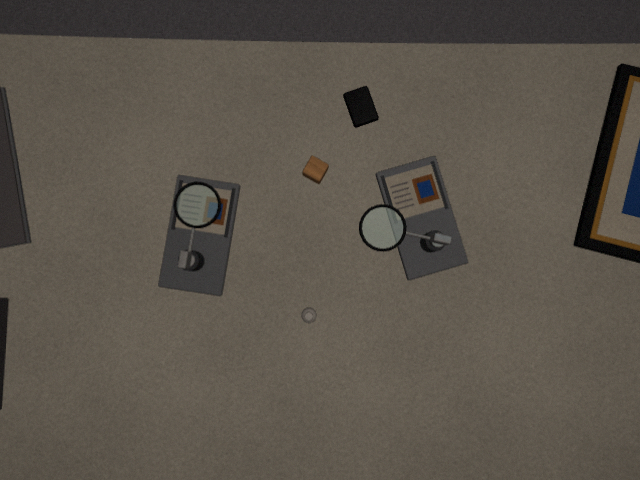

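View pics/s0.png

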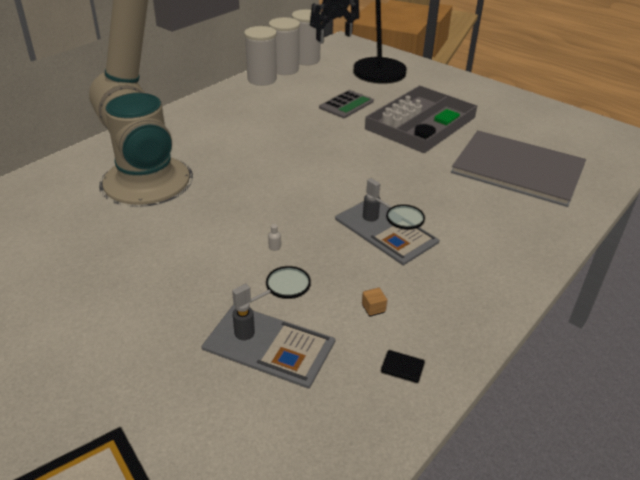

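The loose magnifier is the one at the right in the top view: post near (436,241), lens (383,228), card (415,192). The tight one is at the left, with its lens at (197,205). I'll enlarge the loose one.

```bash
sed -i 's/R=np.array(c\["rotation"\]).reshape(3,3)/R=rot(c["rotation"])/' h.py; cat >> h.py <<'E'
from scipy.spatial.transform import Rotation
def rot(q): return Rotation.from_quat(np.roll(q,-1)).as_matrix()
E
python3 - <<'E'
from h import *
save("top","t1.png",(350,150,480,290),5.5*0.75)
save("scene","s1.png",(190,250,350,390),4.2)
E
```

```text
(no output)
```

View pics/t1.png

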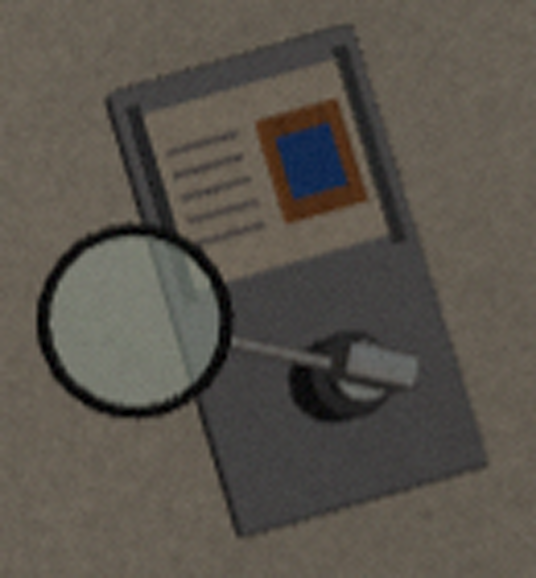

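View pics/s1.png

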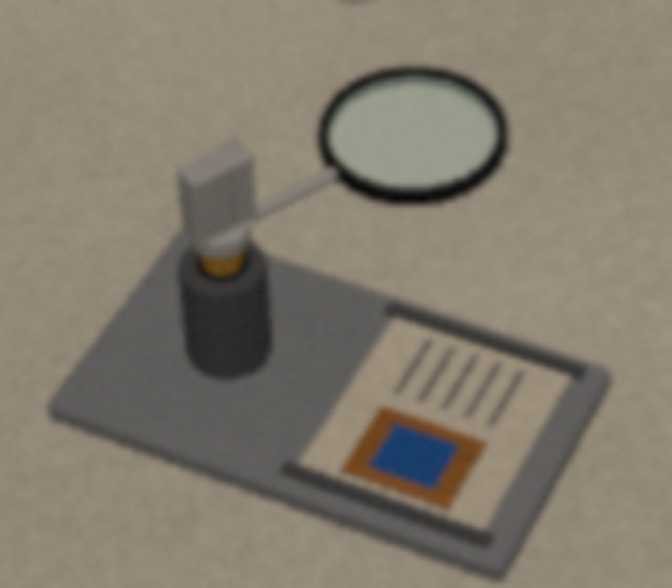

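```bash
python3 - <<'E'
from h import *
T=lambda u,v,z: at_z("top",350+(u+.5)/4.12-.5,150+(v+.5)/4.12-.5,z)
S=lambda u,v,z: at_z("scene",190+u/4.2,250+v/4.2,z)
ht=[T(u,v,.125) for u,v in((355,342),(420,356),(413,388),(347,372))]
hc=np.mean(ht,0);print("block top",hc)
hs=np.mean([S(u,v,.125) for u,v in((181,172),(238,143),(253,160),(198,187))],0);print("scene blk",hs)
L=T(135,321,.086);print("lens",L); Ls=S(413,135,.086);print("lens scene",Ls)
B=[T(u,v,.012) for u,v in((107,97),(352,27),(487,464),(240,535))]
a=(B[0]+B[1]-B[2]-B[3])/2;print("board",np.mean(B,0),np.linalg.norm(a),np.degrees(np.arctan2(a[1],a[0])))
Bs=[S(u,v,.012) for u,v in((503,575),(608,375),(185,237),(52,410))]
b=(Bs[0]+Bs[1]-Bs[2]-Bs[3])/2;print("board s",np.mean(Bs,0),np.linalg.norm(b),np.degrees(np.arctan2(b[1],b[0])))
C=np.mean([T(u,v,.013) for u,v in((143,108),(340,57),(398,240),(200,290))],0)
print("card",C)
for l,h in((L,hc),(Ls,hs)):
  d=(l-h)[:2];print(np.linalg.norm(d),np.degrees(np.arctan2(d[1],d[0])))
d=(C-hc)[:2];print("card-head",np.linalg.norm(d),np.degrees(np.arctan2(d[1],d[0])))
s=get_state();R=rot(s["ee_rot"]);print(s["clock"],s["position"],np.degrees(np.arctan2(R[1,1],R[0,1])),np.degrees(s["qpos"]))
TL=at_z("top",197,205,.07);print("tight lens",TL)
E
```

```text
block top [ 0.56230956 -0.2073882   0.125     ]
scene blk [ 0.56485254 -0.20739776  0.125     ]
lens [ 0.58266047 -0.10940719  0.086     ]
lens scene [ 0.58362824 -0.1096242   0.086     ]
board [ 0.60930971 -0.19209396  0.012     ] 0.21102477273559336 16.878142977901557
board s [ 0.61393622 -0.19506698  0.012     ] 0.20968149619963836 17.256186537957678
card [ 0.6582027  -0.18012258  0.013     ]
0.10007216006622714 78.26634858047987
0.09956001296987242 79.12968100394129
card-head 0.09969407058162906 15.872221401363126
0.2 [0.1448104  0.55614338 0.23076495] 75.40049527120078 [ 6.84692047e+01  1.58339067e+01  8.62680887e+01 -4.39330934e-05
  7.79624986e+01 -6.93127706e+00]
tight lens [0.62090745 0.22188371 0.07      ]
```

Call:
apply_moves(
  steps=[1.8,-3.28,0,-5,3.6,-6.56,0,-10,5.4,-9.84,0,-15,7.2,-13.12,0,-20,9,-16.4,0,-25,10.8,-19.68,0,-30,12.6,-22.96,0,-35,14.4,-26.24,0,-40],
  jaw=0,
)

```text
clock: 0.87
position: [0.2892, 0.2924, 0.2313]
ee_rot: [0.0, 0.46, 0.888, 0.0]
contact_force: [1.0, 0.2, 0.1]
width: 0.0853
gripper_force: 0.0
```

Call:
apply_moves(
  steps=[1.8,-3.28,0,-5,3.6,-6.56,0,-10,5.4,-9.84,0,-15,7.2,-13.12,0,-20,9,-16.4,0,-25,10.8,-19.68,0,-30,12.6,-22.96,0,-35,14.4,-26.24,0,-40],
)

```text
clock: 1.53
position: [0.4333, 0.0298, 0.2314]
ee_rot: [0.0, 0.737, 0.676, 0.0]
contact_force: [0.2, 0.8, 0.3]
width: 0.0856
gripper_force: 0.0
```

Call:
apply_moves(
  steps=[1.8,-3.28,0,-1,3.6,-6.56,0,-2,5.4,-9.84,0,-3,7.2,-13.12,0,-4,9,-16.4,0,-5,10.8,-19.68,0,-6,13.07,-23.87,0,-6.7,13.07,-23.87,0,-6.7],
)

```text
clock: 2.2
position: [0.5667, -0.2136, 0.2303]
ee_rot: [0.002, 0.775, 0.632, -0.0]
contact_force: [0.6, 0.4, 0.7]
width: 0.0853
gripper_force: 0.0
```

```bash
cat > st.py <<'E'
from h import *
s=get_state();R=rot(s["ee_rot"]);print(s["clock"],s["position"].round(4),"yaw",np.degrees(np.arctan2(R[1,1],R[0,1])).round(2),"z",R[:,2].round(4),s["contact_force"].round(1),s["moment"].round(2),s["width"],s["gripper_force"],np.degrees(s["qpos"]).round(1))
E
python3 st.py
```

```text
2.2 [ 0.5667 -0.2136  0.2303] yaw -11.53 z [ 0.0023 -0.0044 -1.    ] [0.6 0.4 0.7] [-0.03 -0.02  0.  ] 0.08527828438725592 0.0 [-27.1  18.4  82.6  -0.2  78.8 -15.6]
```

Call:
apply_moves(
  steps=[0,0,-2,0,0,0,-4.5,0,0,0,-7,0,0,0,-9.5,0,0,0,-11.5,0,0,0,-12.8,0,0,0,-13.6,0,0,0,-13.6,0],
)

```text
clock: 2.87
position: [0.5623, -0.2062, 0.0933]
ee_rot: [-0.002, 0.773, 0.634, -0.001]
contact_force: [-0.2, -0.7, -0.4]
width: 0.0855
gripper_force: 0.0
```

```bash
python3 st.py; python3 - <<'E'
from h import *
save("top","t2.png",(350,150,480,290),4.12)
save("scene","s2.png",(190,200,350,340),4.2)
a=cv2.imread("pics/t2.png");b=cv2.imread("pics/s2.png")
h=400;cv2.imwrite("pics/c2.png",np.hstack([cv2.resize(i,(390,h)) for i in(a,b)]))
E
```

```text
2.8667 [ 0.5623 -0.2062  0.0933] yaw -11.29 z [-0.0037  0.0019 -1.    ] [-0.2 -0.7 -0.4] [0.07 0.   0.01] 0.08548442769820451 0.0 [-26.8  23.9  94.6   0.   61.7 -15.5]
```

View pics/c2.png

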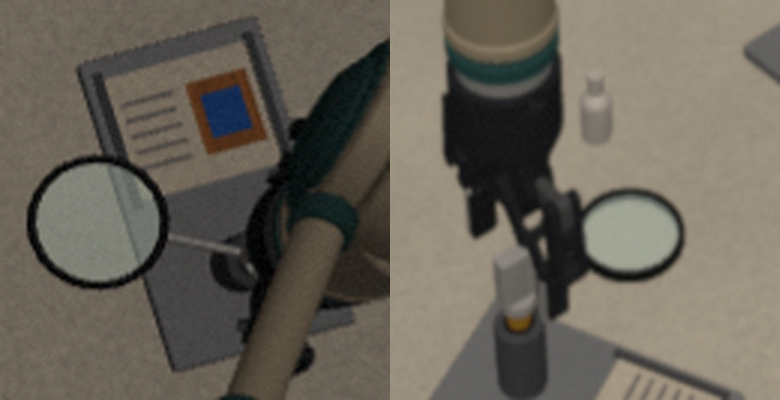

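In the left panel the gripper straddles the block. In the right panel the finger tips are at (483,225) and (558,310), either side of the block at (515,285), so I can close.

Call:
apply_moves(
  steps=[0,0,0,0,0,0,0,0,0,0,0,0,0,0,0,0,0,0,0,0,0,0,0,0,0,0,0,0,0,0,0,0],
  jaw=255,
  newtons=60,
)

```text
clock: 3.63
position: [0.5629, -0.2069, 0.0955]
ee_rot: [-0.0, 0.773, 0.634, -0.0]
contact_force: [-3.6, 0.5, 3.6]
width: 0.0135
gripper_force: 60.8
```

```bash
python3 st.py
```

```text
3.6333 [ 0.5629 -0.2069  0.0955] yaw -11.29 z [-1.3e-03  2.0e-04 -1.0e+00] [-3.6  0.5  3.6] [0.01 0.47 0.02] 0.013505992444126027 60.848000049591064 [-26.8  23.8  94.5  -0.   61.8 -15.5]
```

Call:
apply_moves(
  steps=[0,0,-0.05,-2,0,0,-0.1,-4,0,0,-0.15,-6,0,0,-0.2,-8,0,0,-0.25,-10,0,0,-0.3,-12,0,0,-0.35,-14,0,0,-0.4,-16],
)

```text
clock: 4.3
position: [0.563, -0.207, 0.092]
ee_rot: [-0.0, 0.854, 0.52, -0.0]
contact_force: [-2.9, 0.9, 5.9]
width: 0.013
gripper_force: 61.2
```

```bash
python3 st.py
```

```text
4.3 [ 0.563 -0.207  0.092] yaw -27.37 z [-8.e-04 -3.e-04 -1.e+00] [-2.9  0.9  5.9] [0.03 0.54 0.05] 0.013003301843440203 61.1661297082901 [-26.8  24.   94.8  -0.   61.3   0.6]
```

```bash
python3 - <<'E'
from h import *
save("top","t3.png",(350,150,480,290),4.12)
save("scene","s3.png",(190,200,350,340),4.2)
a=cv2.imread("pics/t3.png");b=cv2.imread("pics/s3.png")
cv2.imwrite("pics/c3.png",np.hstack([cv2.resize(a,(300,323)),cv2.resize(b,(480,420))[:323+97][97:]]))
E
```

```text
(no output)
```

View pics/c3.png

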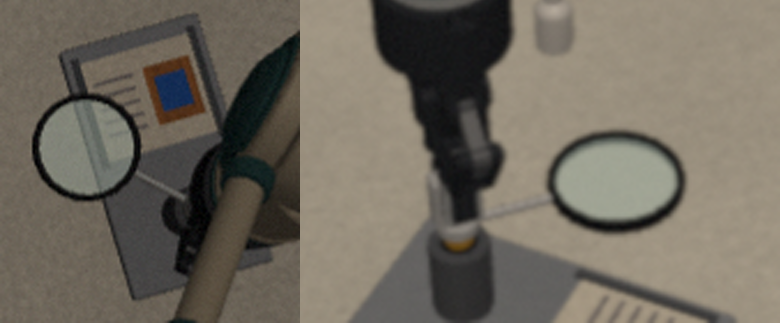

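The lens has swung toward the card (now at (86,148) in the left panel) and less brass shows, so it is sinking and turning together. I'll continue at the same ratio.

Call:
apply_moves(
  steps=[0,0,-0.06,-2.5,0,0,-0.12,-5,0,0,-0.18,-7.5,0,0,-0.24,-10,0,0,-0.3,-12.5,0,0,-0.36,-15,0,0,-0.42,-17.5,0,0,-0.48,-20],
)

```text
clock: 5.07
position: [0.5632, -0.2072, 0.0872]
ee_rot: [0.0, 0.932, 0.363, -0.0]
contact_force: [-2.5, 0.2, 5.7]
width: 0.0133
gripper_force: 61.1
```

```bash
python3 st.py
```

```text
5.0667 [ 0.5632 -0.2072  0.0872] yaw -47.39 z [-6.e-04 -6.e-04 -1.e+00] [-2.5  0.2  5.7] [-0.04  0.48  0.11] 0.013257072612446238 61.14281952381134 [-26.8  24.3  95.1  -0.1  60.7  20.6]
```

Call:
apply_moves(
  steps=[0,0,-0.075,-2.8,0,0,-0.15,-5.6,0,0,-0.225,-8.4,0,0,-0.3,-11.2,0,0,-0.375,-14,0,0,-0.45,-16.8,0,0,-0.525,-19.6,0,0,-0.6,-22.4],
)

```text
clock: 5.73
position: [0.5633, -0.2074, 0.0813]
ee_rot: [0.0, 0.985, 0.175, -0.0]
contact_force: [-3.4, 1.2, 5.6]
width: 0.0131
gripper_force: 61.2
```

```bash
python3 st.py; python3 - <<'E'
from h import *
save("top","t4.png",(350,150,480,290),4.12)
save("scene","s4.png",(190,250,350,390),4.2)
a=cv2.imread("pics/t4.png");b=cv2.imread("pics/s4.png")
cv2.imwrite("pics/c4.png",np.hstack([cv2.resize(a,(390,420)),cv2.resize(b,(400,350))[:350] if 0 else cv2.resize(b,(410,420))]))
E
```

```text
5.7333 [ 0.5633 -0.2074  0.0813] yaw -69.8 z [-3.0e-04 -1.1e-03 -1.0e+00] [-3.4  1.2  5.6] [-0.15  0.55  0.11] 0.013061456689134117 61.15031361579895 [-26.8  24.6  95.5  -0.1  59.9  43. ]
```

View pics/c4.png

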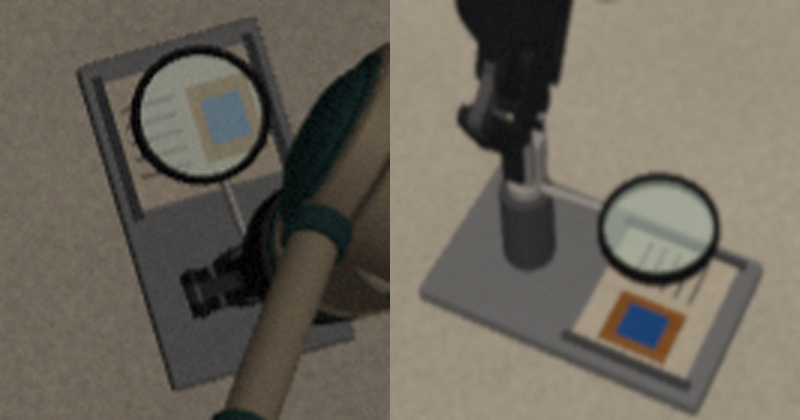

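The lens is nearly over the card (ring centre (200,114) in the left panel) and the brass is almost gone. I'll finish the last millimetre with the last few degrees.

```bash
python3 - <<'E'
from h import *
L=at_z("top",350+275/4.12-.4,150+156.7/4.12-.4,.072)
d=(L-[.5634,-.2073,0])[:2];print(L,np.linalg.norm(d),np.degrees(np.arctan2(d[1],d[0])))
E
```

```text
[ 0.65674001 -0.17198406  0.072     ] 0.09979766015300807 20.724539998938187
```

Call:
apply_moves(
  steps=[0,0,-0.07,-1,0,0,-0.14,-2,0,0,-0.2,-2.8,0,0,-0.25,-3.2,0,0,-0.3,-3.4,0,0,-0.3,-3.4],
)

```text
clock: 6.33
position: [0.5634, -0.2075, 0.0807]
ee_rot: [0.001, 0.989, 0.147, 0.0]
contact_force: [-6.5, 1.6, 18.4]
width: 0.013
gripper_force: 63.0
```

```bash
python3 st.py
```

```text
6.3333 [ 0.5634 -0.2075  0.0807] yaw -73.06 z [ 6.0e-04 -1.7e-03 -1.0e+00] [-6.5  1.6 18.4] [0.19 1.16 0.01] 0.013002054263233982 63.0298125743866 [-26.8  24.6  95.6  -0.1  59.7  46.3]
```

Seated: 18 N upward with no further sinking. I'll relieve the press, open and withdraw.

Call:
apply_moves(
  steps=[0,0,0.1,0,0,0,0.15,0,0,0,0.15,0],
)

```text
clock: 6.58
position: [0.5633, -0.2075, 0.0807]
ee_rot: [0.001, 0.989, 0.147, -0.0]
contact_force: [-5.1, 0.5, 10.6]
width: 0.0132
gripper_force: 61.9
```

Call:
apply_moves(
  steps=[0,0,0,0,0,0,0,0,0,0,0,0,0,0,0,0,0,0,0,0,0,0,0,0,0,0,0,0,0,0,0,0],
  jaw=0,
)

```text
clock: 7.25
position: [0.5637, -0.207, 0.0789]
ee_rot: [-0.0, 0.989, 0.147, -0.0]
contact_force: [0.1, -0.3, 0.2]
width: 0.0853
gripper_force: 0.0
```

Call:
apply_moves(
  steps=[0,0,1,0,0,0,3,0,0,0,6,0,0,0,9,0,0,0,12,0,0,0,15,0,-3,0,17,0,-6,0,18,0],
)

```text
clock: 7.92
position: [0.5053, -0.2078, 0.2629]
ee_rot: [0.002, 0.989, 0.148, 0.003]
contact_force: [-0.7, -0.3, -0.2]
width: 0.0859
gripper_force: 0.0
```

Call:
apply_moves(
  steps=[-3,1,0,0,-6,2,0,0,-9,3,0,0,-12,4,0,0,-15,5,0,0,-17,6,0,0,-18,6,0,0,-18,6,0,0],
)

```text
clock: 8.58
position: [0.3221, -0.1466, 0.2599]
ee_rot: [0.001, 0.989, 0.147, 0.0]
contact_force: [0.7, -0.4, 0.5]
width: 0.0854
gripper_force: 0.0
```

```bash
python3 st.py; python3 - <<'E'
from h import *
save("top","t5.png",(350,150,480,290),4.12)
save("scene","s5.png",(190,250,350,390),4.2)
a=cv2.imread("pics/t5.png");b=cv2.imread("pics/s5.png")
cv2.imwrite("pics/c5.png",np.hstack([cv2.resize(a,(390,420)),cv2.resize(b,(410,420))]))
E
```

```text
8.5833 [ 0.3221 -0.1466  0.2599] yaw -73.13 z [ 0.0011 -0.0015 -1.    ] [ 0.7 -0.4  0.5] [-0.01  0.    0.02] 0.08538743260814395 0.0 [-35.8  -5.  106.1  -0.   78.9  37.4]
```

View pics/c5.png

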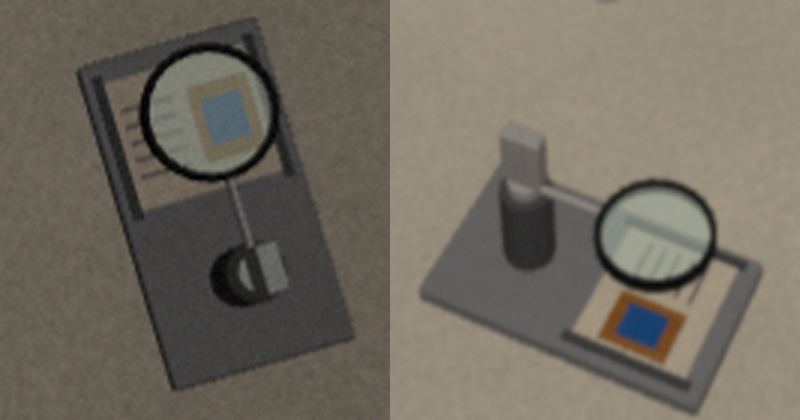

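The post looks home with no brass showing, the ring centre is at (209,111) and the block top at (272,266) in the left panel. I'll check the angle numerically against the board.

```bash
python3 - <<'E'
from h import *
T=lambda u,v,z: at_z("top",350+u*1.374/4.12-.4,150+v*1.374/4.12-.4,z)
L=T(209,111.5,.072);H=np.array([.5634,-.2073,0]);C=np.mean([T(*p,.013) for p in((104,79),(248,40),(290,173),(144,210))],0)
B=[T(*p,.012) for p in((78,70),(257,18),(354,338),(174,389))];a=(B[0]+B[1]-B[2]-B[3])
for d in(L-H,C-H,a): print(np.linalg.norm(d[:2]),np.degrees(np.arctan2(d[1],d[0])))
print(L,C,T(272,266,.110))
E
```

```text
0.09956465909547335 17.53764692958092
0.09928918221757747 15.980686815316464
0.4230336037078474 16.654757617720175
[ 0.65833681 -0.17729794  0.072     ] [ 0.65885211 -0.17996437  0.013     ] [ 0.56295542 -0.20648619  0.11      ]
```

Lens and card agree to within about 1° (roughly 2 mm at the lens, about the calibration error), and the post is home, so I'm handing the job in.

```bash
python3 -c "
from rig import *
print(sign_off())"
```

```text
the job is handed in; nothing more can be done
None
```

The loose post is fully home and its lens stands over its card to within about 1°; it was pressed and turned in one motion, then released, the other magnifier was not touched, and the job was handed in at about 9 s.

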